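# Pour the gauge ball from the sample carousel

### The arm

A 7-joint arm with a two-finger parallel gripper is mounted at the origin on the work surface. World frame = base frame: x ahead of the robot, y to its left, z up, the work surface at z = 0. Lengths are in mm, angles in rad, forces in N, time in s.
With the tool pointing down it reaches from about 425 to 875 mm from the base axis. Payload 4.7 kg.
Tool frame: the origin (TCP) lies at the very end of the fingers, on their centre line; the grasp point (between the pads) lies 19 mm behind it (robot.grip_point_offset is the distance from the TCP to the grasp point, in mm); x points along the fingers, y is the direction in which the jaws open and shut, and the axes are right-handed (so a half turn about x gives the same grasp; the last joint's range is limited). The gripper opens to 85 mm and grips with 20 to 120 N. Pads are 22 mm wide; open, the fingers measure 114 mm over their backs; the gripper's body (76 mm by 85 mm) begins 54 mm behind the grasp point. The pads swing forward as they close: fully open they stand 13 mm farther back than shut.
Start: joints at [-1.277, 0.321, -0.07, 1.45, 0.023, 1.371, -0.057], TCP at [179.533, 624.734, 231.349] pointing down, gripper open.
Joint ranges: [-2.86, 2.86], [-0.3, 2.09], [-1.38, 1.24], [0.06, 2.45], [-1.56, 4.7], [0.09, 2.05], [-2.69, 2.69]. Speed limits (rad/s): [2.57, 2.57, 3.14, 3.14, 3.14, 3.14, 3.14].

### API

Orientations are given as a unit quaternion [w, x, y, z].
In Python, from plant import robot gives the robot as it stands.
- The arm moves only by the tool apply_moves, never from a script. Its argument "plan" is a list of rows, each an object of numbers: "claw": the gripper command: -1 is fully open, 1 is shut, values between are in proportion; "x", "y", "z": the shift along the tool's x, y, z in m; "roll": the turn about the tool's x in rad. A call has exactly 10 rows; each row is the pose to reach, as a shift and turn from the pose commanded when the call began, along the tool's axes at that moment; what a row does not reach only later rows make up. A row lasts 1/12 s, in which the tool goes at most 41.7 mm and 7.16 degrees, less where a joint would pass 70% of its speed; a pose out of reach is approached as far as the arm can. A call with a gripper value outside its range is refused whole. The fingers move at their own pace and stop on an object; "grip_force" is the grip in N (left out, the last holds). Time passes only in rows, so rows that repeat a pose let the fingers close, or fill a call up. It gives the time, the measured TCP pose, the force and the opening at its end, in the units of the state.
- robot.observe(): the state, without advancing time (a new reading comes with each control period).
- robot.get_image(name): name is "side" or "top"; returns a dict with "color" (480x640x3 uint8, red, green, blue), "fovy" (degrees; the focal length in pixels is half the picture's height over the tangent of half this angle, whatever the lens; pixels are square), "cx", "cy" (the principal point, pixels), "rvec" (rotation vector, rad) and "tvec" (3), from world to camera coordinates, as OpenCV has them. Camera axes: x right, y down, z forward; pixel columns grow to the right and rows downward; lengths in mm; the calibration is good to about 2 mm. A picture is of the moment at which its call begins. There is no depth.
- robot.finish_job(): hands the job in, once; it reports no verdict.
The state is a dict: "clock": time; "joint_positions": joint angles; "dq": joint speeds; "tau": joint torques, N m; "tcp_pos": TCP position; "eef_rot": TCP orientation; "contact_force": force on the tool from outside, world axes, zero at the start; "wrist_torque": the same for the moment, N m; "gripper_width": opening from 0.0 (shut) to 1.0 (fully open).
Only numpy, scipy, OpenCV 4.12 (cv2) and the standard library are available. Lean on these libraries where they do the work, as an engineer would, in place of code of your own. Each camera call takes 0.05 s, during which the arm holds its last target. There are 200 camera calls.

### The job

Turn the sample carousel by its white peg until the compartment holding the steel ball faces the spout, then lift the bar behind the carousel to tip it so that this ball rolls out into the tray. Lower the bar again so that the carousel ends level, with the solid plug and the sleeve still in it.

Things in the scene. Friction and masses are not known exactly. Their poses are not given: they have to be found in the camera images.
- stand: Fixed stand of the carousel, base plate 400 x 240 mm. Origin on the table under the wheel's axis; x points the way it pours (spout, then tray), z up. A hinged cradle carries a white fence ring (outer radius 93 mm, top 131 mm above the table), open only at the spout, a trough ending 137 mm out. Open tray fixed on the plate: x = 120 to 216 mm, 82 mm wide, floor 16 mm up.
- cradle (a joint): Tip of the cradle (ring, wheel and bar together), rad: 0 level, 0.42 (24 degrees) at its stop, tipped towards the spout. Hinge line: parallel to the stand's y axis, through the wheel's axis, 85 mm above the table. A light spring returns it to level: 3 to 5 N at the bar. A ball leaves the compartment at the spout only when tipped well over 5 degrees; 15 or more empties it quickly.
- peg (a point): Centre of the top of the white upright peg that turns the wheel: 13 mm thick, 47 mm clear above the compartment walls, top 178 mm above the table, 60 mm from the wheel's axis. It stands on a wall between two compartments: compartment middles lie 45 and 135 degrees to either side of it. The wheel turns either way without end stops within a turn, with light friction, and stays where left.
- bar (a point): Middle of the round steel lifting bar of the cradle: 10 mm thick, 90 mm long parallel to the stand's y axis, 135 mm behind the wheel's axis (opposite the spout), 150 mm above the table when level, so 65 mm above the hinge. Free for 35 mm on both sides and 20 mm below, apart from its two end posts. It moves on an arc about the hinge, 50 mm up for a full tip.
- ball_center (a point): Centre of the steel ball, 30 mm, about 110 g, to be poured. It lies loose in one of the wheel's four equal 90-degree compartments (outer radius 86 mm, walls up to 131 mm above the table), whose floors, about 105 mm up, slope 5 degrees down to the 36 mm square hub, so the ball lies at the hub. The compartment at the spout starts empty. Within 10 degrees of the spout pours well.
- plug: Solid steel plug, an upright cylinder 20 mm thick and 26 mm high, standing in another compartment, where it must stay. Origin at the centre of its underside.
- sleeve: Steel sleeve, a short tube 28 mm across with a 14 mm bore, 16 mm high, standing in a third compartment, where it must stay. Origin at the centre of its underside.

How it is judged (in metres and radians):
On the way, in this order (a step that is already met when the one before it is completed fails the run):
1. the ball's compartment faces the spout, the carousel still level (x of ball_center in the frame of stand between 0.02 and 0.085 m and y of ball_center in the frame of stand between -0.022 and 0.022 m and angle between peg's own z axis and vertical below 0.06 rad), for 0.2 s.
2. the carousel is tipped towards the tray (x of ball_center in the frame of stand above 0.02 m and angle between bar's own z axis and vertical above 0.08 rad), for 0.1 s.
At the end, for the whole second after the job is handed in: The ball lies in the tray (its centre inside the tray walls and under 45 mm above the table), the solid plug and the sleeve are still in the carousel (within 86 mm of its axis, above its floor) and the carousel is level to within 0.06 rad (3.4 degrees) (x of ball_center in the frame of stand between 0.118 and 0.218 m and y of ball_center in the frame of stand between -0.043 and 0.043 m and height (world z) of ball_center below 0.045 m and horizontal distance between each of plug, sleeve and stand below 0.086 m and height (world z) of each of plug, sleeve above 0.095 m and angle between peg's own z axis and vertical below 0.06 rad); the robot touches nothing.
It also fails if it takes over 54 s, if anything falls off the work surface, if the arm or the gripper's body presses on something with over 40 N, if the wrist force passes 120 N, or if a joint passes its speed limit or range.

## Working session

There is one attempt and no reset: what is moved stays moved. The work goes in short steps, Python scripts to look and compute and a tool call to move; the robot and the scene stay as the last step left them, time stands still between calls to the robot, and variables do not carry over. Pictures are saved under pics/ and viewed, about 8 in all and at most 12, crops included, and the job is handed in when it is done.

Besides the shell and the picture viewer there is one more tool, called after "Emit:" by a JSON object that holds its "fn" and its "kwargs", one argument or row to a line. apply_moves: Moves the arm, as the interface text tells. Its arguments: {"type":"object","properties":{"plan":{"type":"array","items":{"type":"object","properties":{"claw":{"type":"number"},"x":{"type":"number"},"y":{"type":"number"},"z":{"type":"number"},"roll":{"type":"number"}}}},"grip_force":{"type":"number"}},"required":["plan"]}

```bash
mkdir -p pics; cat > h.py <<'E'
import numpy as np, cv2
from plant import robot
def cam(n):
    d=robot.get_image(n); f=240/np.tan(np.radians(d['fovy'])/2)
    K=np.array([[f,0,d['cx']],[0,f,d['cy']],[0,0,1.]]); R=cv2.Rodrigues(np.array(d['rvec'],float))[0]
    return d['color'],K,R,np.array(d['tvec'],float).ravel()
def back(c,uv,z):
    _,K,R,t=c; o=-R.T@t; r=R.T@np.linalg.inv(K)@np.array([*uv,1.]); return o+r*(z-o[2])/r[2]
def proj(c,p):
    _,K,R,t=c; q=K@(R@np.array(p,float)+t); return q[:2]/q[2]
def save(c,name,box=None,s=1):
    im=c[0][:,:,::-1]
    if box: im=im[box[1]:box[3],box[0]:box[2]]
    cv2.imwrite('pics/'+name,cv2.resize(im,None,fx=s,fy=s,interpolation=cv2.INTER_CUBIC))
E
python3 - <<'E'
from h import *
for n in('top','side'):
    c=cam(n); save(c,n+'0.png'); print(n,-c[2].T@c[3],c[1][0,0])
s=robot.observe(); print(s)
E
```

```text
top [518.88786341  -4.89560867 781.83206703] 614.8545633065124
side [243.87510226 322.22041076 622.84528648] 622.9771735526513
{'clock': 0.1, 'joint_positions': array([-1.27688222,  0.32177504, -0.07006476,  1.45154474,  0.0226084 ,
        1.37077967, -0.05689205]), 'dq': array([-0.00167012, -0.00087444,  0.00050593, -0.00555964,  0.00086957,
        0.00148277, -0.00156883]), 'tau': array([ 1.90736318e-04, -4.94875932e+01, -3.83650381e-01, -3.15211737e+01,
        1.32332440e-02,  7.31697364e-03, -1.90119459e-05]), 'tcp_pos': array([179.44536618, 624.25018043, 230.31985521]), 'eef_rot': array([ 0.70015068,  0.09799395,  0.70024584, -0.09920672]), 'contact_force': array([-0.45986078,  0.74350562,  0.14588612]), 'wrist_torque': array([-0.00462842, -0.03041879,  0.02469178]), 'gripper_width': 1.001629230038051}
```

View pics/top0.png

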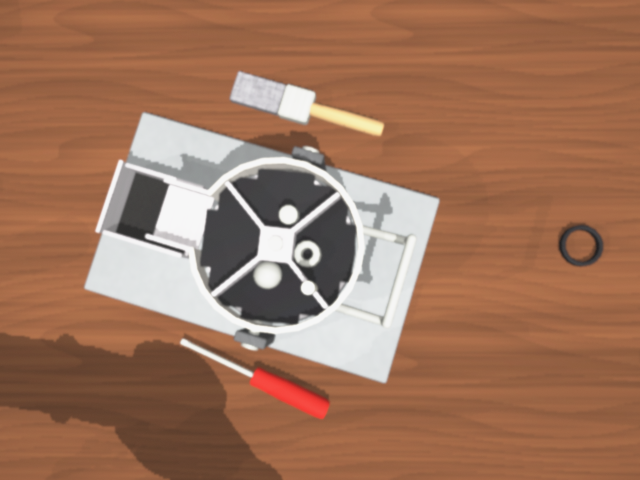

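View pics/side0.png

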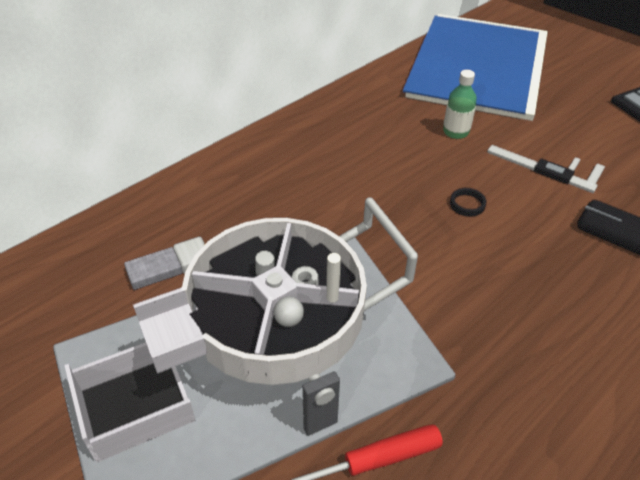

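The top view shows the ball at (267,275), the plug at (288,214), the sleeve at (308,253), the peg top at (308,288) and the bar running (411,238) to (387,324). The spout is at the left around (185,213). The side view agrees with this layout.

```bash
python3 - <<'E'
from h import *
c=cam('top'); save(c,'topcrop.png',(80,100,440,390),2.2)
b1,b2=back(c,(411,238),150),back(c,(387,324),150)
cr=[back(c,p,10) for p in((142,113),(438,199),(387,382),(85,289))]
print('plate sides',[np.linalg.norm(cr[i]-cr[(i+1)%4]) for i in range(4)],'ctr',sum(cr)/4)
ax=(cr[0]-cr[1]+cr[3]-cr[2])[:2]; ax/=np.linalg.norm(ax); print('ax',ax,np.degrees(np.arctan2(ax[1],ax[0])))
bm=(b1+b2)/2; print('bar',bm,np.linalg.norm(b1-b2),'O from bar',bm[:2]+135*ax)
print('ring ctr',back(c,(277,244),131), 'hub',back(c,(277,244),131))
O=bm[:2]+135*ax
ay=np.array([-ax[1],ax[0]])
for n,uv,z in(('peg',(308,288),178),('ball',(267,275),121),('plug',(288,214),131),('sleeve',(308,253),121)):
    p=back(c,uv,z); d=p[:2]-O; x,y=d@ax,d@ay; print(n,p,'stand',x,y,np.hypot(x,y),np.degrees(np.arctan2(y,x)))
E
```

```text
plate sides [np.float64(397.8951913099047), np.float64(236.28475959945672), np.float64(398.6384881449039), np.float64(238.01869587863573)] ctr [580.74700801 107.02513091  10.        ]
ax [0.28625052 0.95815481] 73.36638706016556
bar [531.65716558 -55.61951097 150.        ] 91.16956579782871 O from bar [570.30098637  73.73138819]
ring ctr [570.98464756  72.08897445 131.        ] hub [570.98464756  72.08897445 131.        ]
peg [523.89964995  35.61602318 178.        ] stand -49.80282715535344 33.54912040174175 60.04885571263265 146.0342599805439
ball [538.26606118  83.79794657 121.        ] stand 0.47530718028044566 33.57597523230376 33.57933932816281 89.18896543471973
plug [603.17419481  60.55869866 131.        ] stand -3.211502664453994 -35.268312023278405 35.41422852943601 -95.20295631266967
sleeve [562.00317273  39.60493335 121.        ] stand -35.07368031958114 -1.8181255519082038 35.12077208266748 -177.03259641451126
```

View pics/topcrop.png

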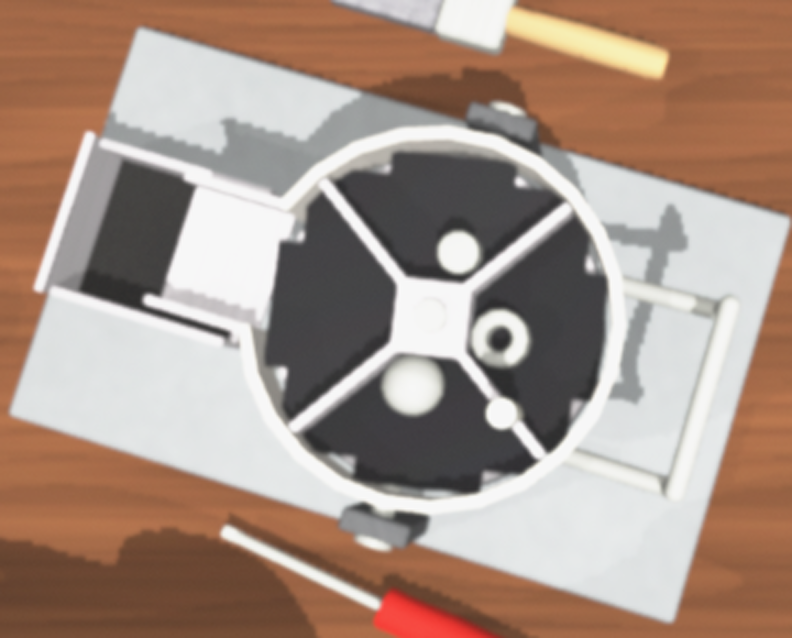

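```bash
cat >> h.py <<'E'
from scipy.spatial.transform import Rotation as Rn
def pose():
    s=robot.observe(); q=s['eef_rot']; return s,s['tcp_pos'],Rn.from_quat([q[1],q[2],q[3],q[0]]).as_matrix()
def rel(target,yaw=None):
    s,p,R=pose(); print('t',s['clock'],'tcp',p.round(1),'tool yaw(y axis)',np.degrees(np.arctan2(R[1,1],R[0,1])).round(1),'xax',R[:,0].round(3),'j7',s['joint_positions'][6],'w',s['gripper_width'],'F',s['contact_force'].round(1))
    if target is not None: print('shift',(R.T@(np.array(target)-p)/1000).round(4))
E
python3 - <<'E'
from h import *
s,p,R=pose(); print(R.round(3)); rel([524,35.5,215])
E
```

```text
[[-0.     0.276  0.961]
 [-0.001  0.961 -0.276]
 [-1.    -0.001  0.   ]]
t 0.15 tcp [179.5 624.3 230.5] tool yaw(y axis) 74.0 xax [-0.    -0.001 -1.   ] j7 -0.056878356611063614 w 0.9985116626346102 F [-0.3  0.4 -0.3]
shift [ 0.0162 -0.4708  0.4937]
```

Emit:
{"fn": "apply_moves", "kwargs": {
  "plan": [
    {"x": 0.0,"y": -0.04,"z": 0.04,"roll": -0.1,"claw": 0.0},
    {"x": 0.0,"y": -0.471,"z": 0.494,"roll": -0.967,"claw": 0.0},
    {"x": 0.0,"y": -0.471,"z": 0.494,"roll": -0.967,"claw": 0.0},
    {"x": 0.0,"y": -0.471,"z": 0.494,"roll": -0.967,"claw": 0.0},
    {"x": 0.0,"y": -0.471,"z": 0.494,"roll": -0.967,"claw": 0.0},
    {"x": 0.0,"y": -0.471,"z": 0.494,"roll": -0.967,"claw": 0.0},
    {"x": 0.0,"y": -0.471,"z": 0.494,"roll": -0.967,"claw": 0.0},
    {"x": 0.0,"y": -0.471,"z": 0.494,"roll": -0.967,"claw": 0.0},
    {"x": 0.0,"y": -0.471,"z": 0.494,"roll": -0.967,"claw": 0.0},
    {"x": 0.0,"y": -0.471,"z": 0.494,"roll": -0.967,"claw": 0.0}
  ],
  "grip_force": 20
}}

```text
clock: 0.98
tcp_pos: [383.1, 275.6, 231.3]
eef_rot: [0.666, -0.239, 0.665, 0.239]
contact_force: [1.6, 0.9, 0.4]
gripper_width: 0.502
```

```bash
python3 -c "
from h import *
rel([524,35.5,215])"
```

```text
t 0.9833 tcp [383.1 275.6 231.3] tool yaw(y axis) 129.5 xax [ 0.  0. -1.] j7 1.571918726932433 w 0.5019599400368938 F [1.6 0.9 0.4]
shift [ 0.0163 -0.2748 -0.044 ]
```

Emit:
{"fn": "apply_moves", "kwargs": {
  "plan": [
    {"x": 0.01,"y": -0.27,"z": -0.044,"claw": 0.0},
    {"x": 0.01,"y": -0.27,"z": -0.044,"claw": 0.0},
    {"x": 0.01,"y": -0.27,"z": -0.044,"claw": 0.0},
    {"x": 0.01,"y": -0.27,"z": -0.044,"claw": 0.0},
    {"x": 0.01,"y": -0.27,"z": -0.044,"claw": 0.0},
    {"x": 0.01,"y": -0.27,"z": -0.044,"claw": 0.0},
    {"x": 0.01,"y": -0.27,"z": -0.044,"claw": 0.0},
    {"x": 0.01,"y": -0.27,"z": -0.044,"claw": 0.0},
    {"x": 0.01,"y": -0.27,"z": -0.044,"claw": 0.0},
    {"x": 0.01,"y": -0.27,"z": -0.044,"claw": 0.0}
  ]
}}

```text
$.plan[0]: bad value
```

```bash
python3 -c "
from h import *
rel([524,35.5,147])
c=cam('side');save(c,'side1.png',(160,150,480,390),2.4);print(proj(c,[524,35.5,178]))"
```

```text
t 0.9833 tcp [383.1 275.6 231.3] tool yaw(y axis) 129.5 xax [ 0.  0. -1.] j7 1.571918726932433 w 0.5019599400368938 F [1.6 0.9 0.4]
shift [ 0.0843 -0.2748 -0.0441]
[334.22606685 255.75156688]
```

View pics/side1.png

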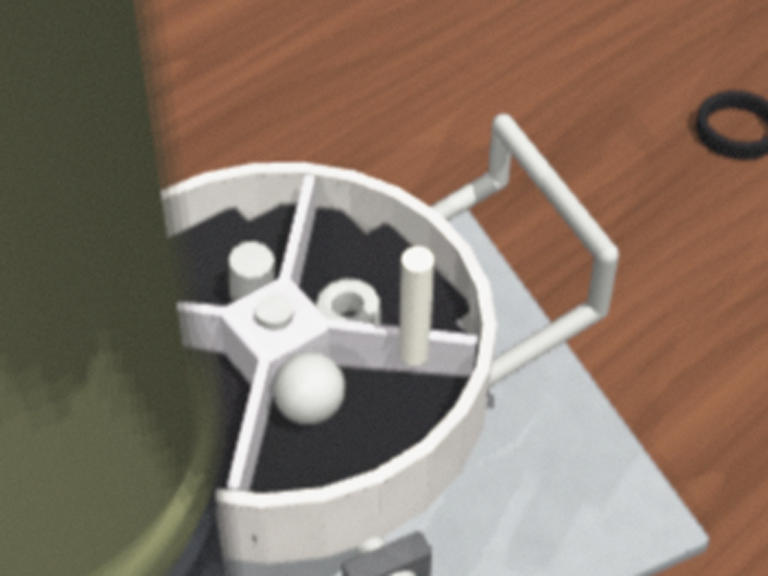

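The move was refused, probably because each row needs `roll` too. In the side view the peg top is at (334,257) and my estimate projects to (334,256), so the peg position is confirmed.

Emit:
{"fn": "apply_moves", "kwargs": {
  "plan": [
    {"x": 0.01,"y": -0.275,"z": -0.044,"roll": 0.0,"claw": 0.0},
    {"x": 0.01,"y": -0.275,"z": -0.044,"roll": 0.0,"claw": 0.0},
    {"x": 0.01,"y": -0.275,"z": -0.044,"roll": 0.0,"claw": 0.0},
    {"x": 0.01,"y": -0.275,"z": -0.044,"roll": 0.0,"claw": 0.0},
    {"x": 0.01,"y": -0.275,"z": -0.044,"roll": 0.0,"claw": 0.0},
    {"x": 0.01,"y": -0.275,"z": -0.044,"roll": 0.0,"claw": 0.0},
    {"x": 0.01,"y": -0.275,"z": -0.044,"roll": 0.0,"claw": 0.0},
    {"x": 0.01,"y": -0.275,"z": -0.044,"roll": 0.0,"claw": 0.0},
    {"x": 0.01,"y": -0.275,"z": -0.044,"roll": 0.0,"claw": 0.0},
    {"x": 0.01,"y": -0.275,"z": -0.044,"roll": 0.0,"claw": 0.0}
  ]
}}

```text
clock: 1.87
tcp_pos: [522.7, 38.0, 221.0]
eef_rot: [0.665, -0.238, 0.666, 0.239]
contact_force: [0.0, 0.6, 1.1]
gripper_width: 0.5
```

```bash
python3 -c "
from h import *
rel([524,35.5,147])"
```

```text
t 1.8667 tcp [522.7  38.  221. ] tool yaw(y axis) 129.4 xax [-0.001  0.001 -1.   ] j7 2.1609939709723043 w 0.4996501315669775 F [0.  0.6 1.1]
shift [ 0.074  -0.0028 -0.0006]
```

Emit:
{"fn": "apply_moves", "kwargs": {
  "plan": [
    {"x": 0.03,"y": -0.003,"z": -0.001,"roll": 0.0,"claw": 0.0},
    {"x": 0.06,"y": -0.003,"z": -0.001,"roll": 0.0,"claw": 0.0},
    {"x": 0.074,"y": -0.003,"z": -0.001,"roll": 0.0,"claw": 0.0},
    {"x": 0.074,"y": -0.003,"z": -0.001,"roll": 0.0,"claw": 0.0},
    {"x": 0.074,"y": -0.003,"z": -0.001,"roll": 0.0,"claw": 0.4},
    {"x": 0.074,"y": -0.003,"z": -0.001,"roll": 0.0,"claw": 1.0},
    {"x": 0.074,"y": -0.003,"z": -0.001,"roll": 0.0,"claw": 1.0},
    {"x": 0.074,"y": -0.003,"z": -0.001,"roll": 0.0,"claw": 1.0},
    {"x": 0.074,"y": -0.003,"z": -0.001,"roll": 0.0,"claw": 1.0},
    {"x": 0.074,"y": -0.003,"z": -0.001,"roll": 0.0,"claw": 1.0}
  ],
  "grip_force": 20
}}

```text
clock: 2.7
tcp_pos: [525.3, 34.7, 148.9]
eef_rot: [0.667, -0.238, 0.665, 0.239]
contact_force: [-1.8, 2.3, 5.6]
gripper_width: 0.142
```

```bash
cat > arc.py <<'E'
from h import *
import sys
rel(None); s,p,R=pose(); O=np.array([570.6,73.0]); a=np.radians(float(sys.argv[1])); n=int(sys.argv[2])
d=p[:2]-O; print('r',np.hypot(*d),'stand ang',np.degrees(np.arctan2(d[1],d[0]))-73.4)
for i in range(1,n+1):
    b=a*i/n; q=np.array([[np.cos(b),-np.sin(b)],[np.sin(b),np.cos(b)]])@d+O
    print((R.T@(np.array([*q,p[2]])-p)/1000).round(4),round(-b,3))
E
python3 arc.py -50 9
```

```text
t 2.7 tcp [525.3  34.7 148.9] tool yaw(y axis) 129.4 xax [ 0.003  0.002 -1.   ] j7 2.1954804492039837 w 0.14186653609865427 F [-1.8  2.3  5.6]
r 59.30990876159055 stand ang -213.19977770288043
[-0.      0.0057  0.0002] 0.097
[-0.      0.0114  0.001 ] 0.194
[-0.      0.017   0.0023] 0.291
[0.     0.0225 0.0041] 0.388
[0.     0.0277 0.0065] 0.485
[0.     0.0327 0.0093] 0.582
[0.     0.0374 0.0126] 0.679
[0.     0.0418 0.0164] 0.776
[0.     0.0457 0.0206] 0.873
```

Emit:
{"fn": "apply_moves", "kwargs": {
  "plan": [
    {"x": 0,"y": 0.0057,"z": 0.0002,"roll": 0.097,"claw": 1},
    {"x": 0,"y": 0.0114,"z": 0.001,"roll": 0.194,"claw": 1},
    {"x": 0,"y": 0.017,"z": 0.0023,"roll": 0.291,"claw": 1},
    {"x": 0,"y": 0.0225,"z": 0.0041,"roll": 0.388,"claw": 1},
    {"x": 0,"y": 0.0277,"z": 0.0065,"roll": 0.485,"claw": 1},
    {"x": 0,"y": 0.0327,"z": 0.0093,"roll": 0.582,"claw": 1},
    {"x": 0,"y": 0.0374,"z": 0.0126,"roll": 0.679,"claw": 1},
    {"x": 0,"y": 0.0418,"z": 0.0164,"roll": 0.776,"claw": 1},
    {"x": 0,"y": 0.0457,"z": 0.0206,"roll": 0.873,"claw": 1},
    {"x": 0,"y": 0.0457,"z": 0.0206,"roll": 0.873,"claw": 1}
  ]
}}

```text
clock: 3.53
tcp_pos: [511.3, 84.1, 149.0]
eef_rot: [0.704, 0.067, 0.704, -0.066]
contact_force: [-5.4, 1.3, 10.4]
gripper_width: 0.139
```

```bash
python3 arc.py -51 9
```

```text
t 3.5333 tcp [511.3  84.1 149. ] tool yaw(y axis) 79.2 xax [ 0.     0.002 -1.   ] j7 1.2158649692942685 w 0.13860973210402008 F [-5.4  1.3 10.4]
r 60.342230674077605 stand ang 96.02620474852822
[0.     0.006  0.0003] 0.099
[0.     0.0119 0.0011] 0.198
[0.     0.0177 0.0026] 0.297
[0.     0.0233 0.0046] 0.396
[0.0001 0.0287 0.0071] 0.495
[0.0001 0.0338 0.0102] 0.593
[0.0001 0.0386 0.0137] 0.692
[0.0001 0.043  0.0178] 0.791
[0.0001 0.047  0.0222] 0.89
```

Emit:
{"fn": "apply_moves", "kwargs": {
  "plan": [
    {"x": 0,"y": 0.006,"z": 0.0003,"roll": 0.099,"claw": 1},
    {"x": 0,"y": 0.0119,"z": 0.0011,"roll": 0.198,"claw": 1},
    {"x": 0,"y": 0.0177,"z": 0.0026,"roll": 0.297,"claw": 1},
    {"x": 0,"y": 0.0233,"z": 0.0046,"roll": 0.396,"claw": 1},
    {"x": 0,"y": 0.0287,"z": 0.0071,"roll": 0.495,"claw": 1},
    {"x": 0,"y": 0.0338,"z": 0.0102,"roll": 0.593,"claw": 1},
    {"x": 0,"y": 0.0386,"z": 0.0137,"roll": 0.692,"claw": 1},
    {"x": 0,"y": 0.043,"z": 0.0178,"roll": 0.791,"claw": 1},
    {"x": 0,"y": 0.047,"z": 0.0222,"roll": 0.89,"claw": 1},
    {"x": 0,"y": 0.047,"z": 0.0222,"roll": 0.89,"claw": 1}
  ]
}}

```text
clock: 4.37
tcp_pos: [542.1, 127.8, 149.0]
eef_rot: [0.606, 0.364, 0.607, -0.362]
contact_force: [-4.8, 5.5, 10.2]
gripper_width: 0.143
```

```bash
python3 arc.py 0 1
```

```text
t 4.3667 tcp [542.1 127.8 149. ] tool yaw(y axis) 28.2 xax [ 0.     0.004 -1.   ] j7 0.3045438814405268 w 0.14299807155204006 F [-4.8  5.5 10.2]
r 61.733154039633945 stand ang 44.07537614039671
[0. 0. 0.] -0.0
```

Emit:
{"fn": "apply_moves", "kwargs": {
  "plan": [
    {"x": 0,"y": 0,"z": 0,"roll": 0,"claw": 0.3},
    {"x": 0,"y": 0,"z": 0,"roll": 0,"claw": 0.3},
    {"x": 0,"y": 0,"z": 0,"roll": 0,"claw": 0.3},
    {"x": 0,"y": 0,"z": 0,"roll": 0,"claw": 0.3},
    {"x": -0.02,"y": 0,"z": 0,"roll": 0,"claw": 0.3},
    {"x": -0.05,"y": 0,"z": 0,"roll": 0,"claw": 0.3},
    {"x": -0.08,"y": 0,"z": 0,"roll": 0,"claw": 0.3},
    {"x": -0.08,"y": 0,"z": 0,"roll": 0,"claw": 0.3},
    {"x": -0.08,"y": 0,"z": 0,"roll": 0,"claw": 0.3},
    {"x": -0.08,"y": 0,"z": 0,"roll": 0,"claw": 0.3}
  ]
}}

```text
clock: 5.2
tcp_pos: [541.5, 124.0, 226.9]
eef_rot: [0.607, 0.362, 0.607, -0.363]
contact_force: [-0.4, 0.1, 0.0]
gripper_width: 0.352
```

```bash
python3 -c "
from h import *
rel([531.5,-55.5,215])"
```

```text
t 5.2 tcp [541.5 124.  226.9] tool yaw(y axis) 28.3 xax [-0.001 -0.    -1.   ] j7 0.27957467744611025 w 0.3517392737422882 F [-0.4  0.1  0. ]
shift [ 0.0119 -0.094   0.1533]
```

Emit:
{"fn": "apply_moves", "kwargs": {
  "plan": [
    {"x": 0.01,"y": -0.094,"z": 0.1533,"roll": -0.787,"claw": 0.3},
    {"x": 0.01,"y": -0.094,"z": 0.1533,"roll": -0.787,"claw": 0.3},
    {"x": 0.01,"y": -0.094,"z": 0.1533,"roll": -0.787,"claw": 0.3},
    {"x": 0.01,"y": -0.094,"z": 0.1533,"roll": -0.787,"claw": 0.3},
    {"x": 0.01,"y": -0.094,"z": 0.1533,"roll": -0.787,"claw": 0.3},
    {"x": 0.01,"y": -0.094,"z": 0.1533,"roll": -0.787,"claw": 0.3},
    {"x": 0.01,"y": -0.094,"z": 0.1533,"roll": -0.787,"claw": 0.3},
    {"x": 0.01,"y": -0.094,"z": 0.1533,"roll": -0.787,"claw": 0.3},
    {"x": 0.01,"y": -0.094,"z": 0.1533,"roll": -0.787,"claw": 0.3},
    {"x": 0.01,"y": -0.094,"z": 0.1533,"roll": -0.787,"claw": 0.3}
  ]
}}

```text
clock: 6.03
tcp_pos: [531.4, -54.8, 216.5]
eef_rot: [0.699, 0.102, 0.7, -0.102]
contact_force: [-0.2, -0.0, -0.5]
gripper_width: 0.353
```

```bash
python3 -c "
from h import *
rel([531.5,-55.5,132])
c=cam('side');save(c,'side2.png',(60,150,440,435),2);print(proj(c,[531.7,-55.6,150]))"
```

```text
t 6.0333 tcp [531.4 -54.8 216.5] tool yaw(y axis) 73.4 xax [-0.002 -0.    -1.   ] j7 1.3824272379606233 w 0.3529093847162592 F [-0.2 -0.  -0.5]
shift [ 0.0845 -0.0006  0.0004]
[389.74911268 226.28170439]
```

View pics/side2.png

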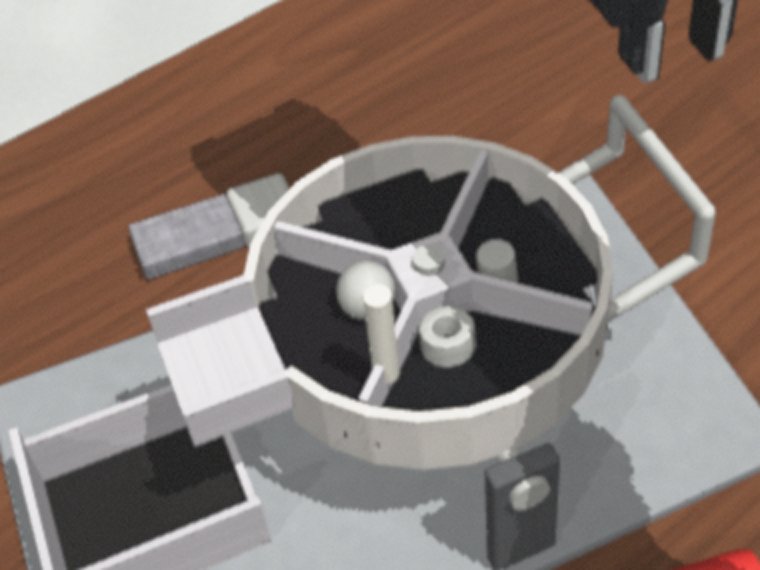

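The ball now sits in the compartment facing the spout (crop 365,290), with the plug and sleeve in other compartments. The bar middle is at full-image (391,229) against a predicted (390,226), so I go down and grip it.

Emit:
{"fn": "apply_moves", "kwargs": {
  "plan": [
    {"x": 0.03,"y": -0.001,"z": 0,"roll": 0,"claw": 0.3},
    {"x": 0.06,"y": -0.001,"z": 0,"roll": 0,"claw": 0.3},
    {"x": 0.083,"y": -0.001,"z": 0,"roll": 0,"claw": 0.3},
    {"x": 0.083,"y": -0.001,"z": 0,"roll": 0,"claw": 0.3},
    {"x": 0.083,"y": -0.001,"z": 0,"roll": 0,"claw": 0.6},
    {"x": 0.083,"y": -0.001,"z": 0,"roll": 0,"claw": 1},
    {"x": 0.083,"y": -0.001,"z": 0,"roll": 0,"claw": 1},
    {"x": 0.083,"y": -0.001,"z": 0,"roll": 0,"claw": 1},
    {"x": 0.083,"y": -0.001,"z": 0,"roll": 0,"claw": 1},
    {"x": 0.083,"y": -0.001,"z": 0,"roll": 0,"claw": 1}
  ],
  "grip_force": 25
}}

```text
clock: 6.92
tcp_pos: [532.3, -54.9, 135.2]
eef_rot: [0.7, 0.102, 0.699, -0.101]
contact_force: [1.1, 5.3, -2.1]
gripper_width: 0.104
```

```bash
python3 - <<'E'
from h import *
rel(None); s,p,R=pose()
for th in np.arange(.04,.381,.04):
    dx=-135*np.cos(th)+65*np.sin(th)+135; dz=135*np.sin(th)+65*np.cos(th)-65
    print(round(th,2),(R.T@np.array([.286*dx,.958*dx,dz])/1000).round(4))
E
```

```text
t 6.9167 tcp [532.3 -54.9 135.2] tool yaw(y axis) 73.5 xax [ 0.002  0.002 -1.   ] j7 1.4294633310755906 w 0.10440885507088338 F [ 1.1  5.3 -2.1]
0.04 [-0.0053  0.0027  0.    ]
0.08 [-0.0106  0.0056  0.    ]
0.12 [-0.0157  0.0088  0.    ]
0.16 [-0.0207  0.0121  0.0001]
0.2 [-0.0255  0.0157  0.0001]
0.24 [-0.0302  0.0194  0.0001]
0.28 [-0.0347  0.0233  0.0001]
0.32 [-0.0391  0.0274  0.0001]
0.36 [-0.0433  0.0316  0.0001]
```

Emit:
{"fn": "apply_moves", "kwargs": {
  "plan": [
    {"x": -0.0026,"y": 0.0013,"z": 0,"roll": 0,"claw": 1},
    {"x": -0.0053,"y": 0.0027,"z": 0,"roll": 0,"claw": 1},
    {"x": -0.008,"y": 0.0041,"z": 0,"roll": 0,"claw": 1},
    {"x": -0.0106,"y": 0.0056,"z": 0,"roll": 0,"claw": 1},
    {"x": -0.0132,"y": 0.0072,"z": 0,"roll": 0,"claw": 1},
    {"x": -0.0157,"y": 0.0088,"z": 0,"roll": 0,"claw": 1},
    {"x": -0.0182,"y": 0.0104,"z": 0,"roll": 0,"claw": 1},
    {"x": -0.0207,"y": 0.0121,"z": 0,"roll": 0,"claw": 1},
    {"x": -0.0231,"y": 0.0139,"z": 0,"roll": 0,"claw": 1},
    {"x": -0.0255,"y": 0.0157,"z": 0,"roll": 0,"claw": 1}
  ]
}}

```text
clock: 7.75
tcp_pos: [536.5, -41.2, 160.0]
eef_rot: [0.7, 0.102, 0.699, -0.102]
contact_force: [3.5, 2.8, -7.8]
gripper_width: 0.101
```

Emit:
{"fn": "apply_moves", "kwargs": {
  "plan": [
    {"x": -0.0024,"y": 0.0019,"z": 0,"roll": 0,"claw": 1},
    {"x": -0.0047,"y": 0.0037,"z": 0,"roll": 0,"claw": 1},
    {"x": -0.007,"y": 0.0056,"z": 0,"roll": 0,"claw": 1},
    {"x": -0.0092,"y": 0.0076,"z": 0,"roll": 0,"claw": 1},
    {"x": -0.0114,"y": 0.0096,"z": 0,"roll": 0,"claw": 1},
    {"x": -0.0136,"y": 0.0117,"z": 0,"roll": 0,"claw": 1},
    {"x": -0.0136,"y": 0.0117,"z": 0,"roll": 0,"claw": 1},
    {"x": -0.0136,"y": 0.0117,"z": 0,"roll": 0,"claw": 1},
    {"x": -0.0136,"y": 0.0117,"z": 0,"roll": 0,"claw": 1},
    {"x": -0.0136,"y": 0.0117,"z": 0,"roll": 0,"claw": 1}
  ]
}}

```text
clock: 8.58
tcp_pos: [539.6, -30.7, 173.7]
eef_rot: [0.7, 0.102, 0.699, -0.102]
contact_force: [4.5, -2.0, -4.0]
gripper_width: 0.101
```

```bash
python3 -c "
from h import *
rel(None)
c=cam('side');save(c,'side3.png',(40,150,440,450),2)"
```

```text
t 8.5833 tcp [539.6 -30.7 173.7] tool yaw(y axis) 73.4 xax [ 0.001 -0.001 -1.   ] j7 1.361258441229055 w 0.10064598952006304 F [ 4.5 -2.  -4. ]
```

View pics/side3.png

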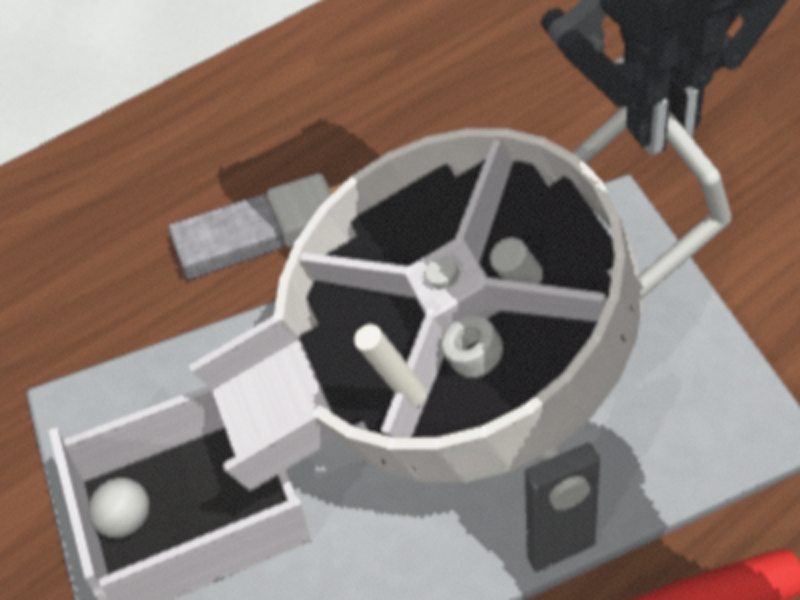

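The ball is in the tray (crop 118,507), and the plug (515,258) and sleeve (472,345) are still in the wheel. I lower the bar along the reversed arc.

Emit:
{"fn": "apply_moves", "kwargs": {
  "plan": [
    {"x": 0.0022,"y": -0.0021,"z": 0,"roll": 0,"claw": 1},
    {"x": 0.0044,"y": -0.0041,"z": 0,"roll": 0,"claw": 1},
    {"x": 0.0066,"y": -0.0061,"z": 0,"roll": 0,"claw": 1},
    {"x": 0.0089,"y": -0.008,"z": 0,"roll": 0,"claw": 1},
    {"x": 0.0112,"y": -0.0098,"z": 0,"roll": 0,"claw": 1},
    {"x": 0.0136,"y": -0.0117,"z": 0,"roll": 0,"claw": 1},
    {"x": 0.016,"y": -0.0135,"z": 0,"roll": 0,"claw": 1},
    {"x": 0.0184,"y": -0.0153,"z": 0,"roll": 0,"claw": 1},
    {"x": 0.0209,"y": -0.017,"z": 0,"roll": 0,"claw": 1},
    {"x": 0.0234,"y": -0.0186,"z": 0,"roll": 0,"claw": 1}
  ]
}}

```text
clock: 9.47
tcp_pos: [534.2, -48.0, 150.0]
eef_rot: [0.7, 0.102, 0.7, -0.102]
contact_force: [3.9, -2.8, -1.4]
gripper_width: 0.105
```

Emit:
{"fn": "apply_moves", "kwargs": {
  "plan": [
    {"x": 0.0025,"y": -0.0016,"z": 0,"roll": 0,"claw": 1},
    {"x": 0.0051,"y": -0.0032,"z": 0,"roll": 0,"claw": 1},
    {"x": 0.0077,"y": -0.0047,"z": 0,"roll": 0,"claw": 1},
    {"x": 0.0104,"y": -0.0061,"z": 0,"roll": 0,"claw": 1},
    {"x": 0.013,"y": -0.0075,"z": 0,"roll": 0,"claw": 1},
    {"x": 0.0157,"y": -0.0088,"z": 0,"roll": 0,"claw": 1},
    {"x": 0.0157,"y": -0.0088,"z": 0,"roll": 0,"claw": 1},
    {"x": 0.0157,"y": -0.0088,"z": 0,"roll": 0,"claw": 1},
    {"x": 0.0157,"y": -0.0088,"z": 0,"roll": 0,"claw": 1},
    {"x": 0.0157,"y": -0.0088,"z": 0,"roll": 0,"claw": 1}
  ]
}}

```text
clock: 10.3
tcp_pos: [532.0, -55.0, 136.2]
eef_rot: [0.7, 0.102, 0.7, -0.101]
contact_force: [-0.8, -0.4, 10.8]
gripper_width: 0.107
```

Emit:
{"fn": "apply_moves", "kwargs": {
  "plan": [
    {"x": 0,"y": 0,"z": 0,"roll": 0,"claw": 0.3},
    {"x": 0,"y": 0,"z": 0,"roll": 0,"claw": 0.3},
    {"x": 0,"y": 0,"z": 0,"roll": 0,"claw": 0.3},
    {"x": 0,"y": 0,"z": 0,"roll": 0,"claw": 0.3},
    {"x": -0.02,"y": 0,"z": 0,"roll": 0,"claw": 0.3},
    {"x": -0.05,"y": 0,"z": 0,"roll": 0,"claw": 0.3},
    {"x": -0.08,"y": 0,"z": 0,"roll": 0,"claw": 0.3},
    {"x": -0.1,"y": 0,"z": 0,"roll": 0,"claw": 0.3},
    {"x": -0.1,"y": 0,"z": 0,"roll": 0,"claw": 0.3},
    {"x": -0.1,"y": 0,"z": 0,"roll": 0,"claw": 0.3}
  ]
}}

```text
clock: 11.13
tcp_pos: [531.9, -56.0, 235.1]
eef_rot: [0.7, 0.102, 0.699, -0.101]
contact_force: [0.1, 0.5, 0.0]
gripper_width: 0.349
```

```bash
python3 -c "
from h import *
rel(None)
c=cam('side');save(c,'side4.png',(40,150,440,450),2)"
```

```text
t 11.1333 tcp [531.9 -56.  235.1] tool yaw(y axis) 73.5 xax [ 0.001  0.001 -1.   ] j7 1.380134112970918 w 0.3489681038052981 F [0.1 0.5 0. ]
```

View pics/side4.png

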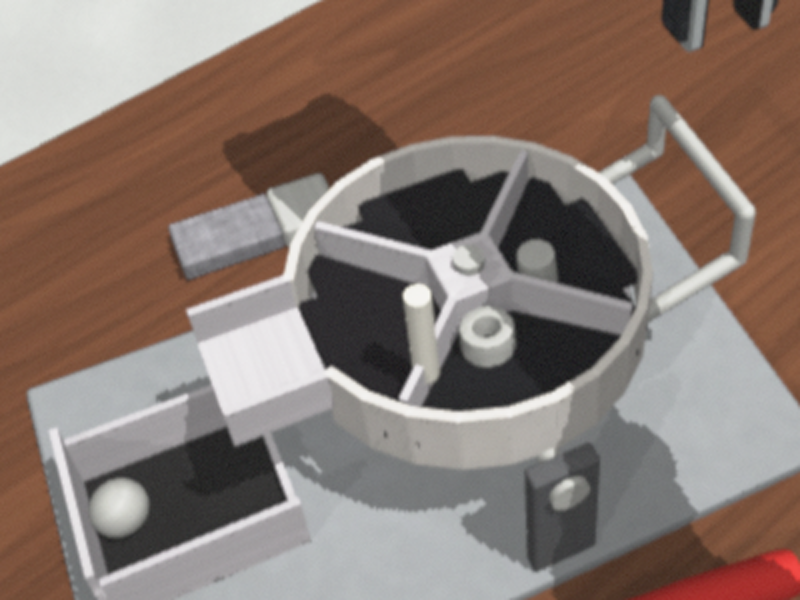

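The carousel is level: the bar corner is at full-image (416,255), the same as before tipping. The ball is in the tray, the plug and sleeve are in the wheel, and the gripper is clear, so I hand in.

```bash
python3 -c "
from h import *
print(robot.finish_job())"
```

```text
the job is handed in; nothing more can be done
None
```

The job is done and handed in at about 11 s of the 54 s allowed. `finish_job()` gives no verdict, so the result rests on my own checks.

I gripped the white peg and turned the wheel about 102°, so the ball's compartment faced the spout. The peg ended at about 44° to the spout, against the ideal 45°. I then gripped the bar, raised it along its arc to a commanded 0.32 rad (18°), and the ball rolled into the tray. I lowered the bar the same way, let go and lifted the gripper clear.

**Last checks in the side picture:**
- **Ball:** it lies in the tray.
- **Plug and sleeve:** both still stand in their compartments.
- **Level:** the bar corner is at the same pixel (416,255) as before tipping, so the carousel is level.
- **Contact:** the force on the tool read about 0 N, with the gripper about 100 mm above where it held the bar.

One move call was refused because I left the `roll` value out of its rows. Nothing moved, and I repeated it correctly. No check failed or disagreed.

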